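Change a soldering place over to lead-free and lay it out

TASK

Change this soldering place over from leaded (red) to lead-free (green) solder and lay it out for the next trainee: take the red reel off the spindle of the reel stand and stand it in the red tray, then slip the green reel down onto the spindle in its place. Lay the circuit board squarely in the middle of the black mat, its long side along the mat's long side, and stand the flux pot on the mat just behind the middle of the board, on the side away from the robot. Set the brass tip cleaner upright on the bench between the mat and the iron stand, clear of the mat.

Things in the scene. Friction and masses are not known exactly. Their poses are not given: they have to be found in the camera images.
- mat: Black silicone work mat lying on the bench, 200 mm deep (its x) by 240 mm wide (its y) by 3 mm thick, fixed; origin at the centre of its underside, x pointing roughly away from the robot (turned by at most 8 degrees), z up. 'Behind' means towards its +x edge.
- iron_stand: Soldering-iron stand: black block base 110 mm (x) by 60 mm (y) by 22 mm high with a yellow pad and a steel wire coil 38 mm across that rises from the rear half, leaning slightly towards the robot, to 137 mm above the bench within the base's outline; fixed. Origin at the centre of the base's underside. It stands about 90 to 130 mm clear of the mat's left or right edge.
- reel_stand: Solder reel stand: grey round weighted base 84 mm across, 12 mm high, with a thin steel spindle of 8 mm diameter standing upright in the centre up to 74 mm above the bench; fixed. Origin at the centre of the base's underside. It stands on the other side of the mat from the iron stand. At the start the red reel sits on it, on the base, around the spindle.
- tray: Red open plastic tray, 115 mm (x) by 135 mm (y) outside, walls 3 mm thick and 30 mm high, floor 3 mm thick; empty at the start, fixed. Origin at the centre of its underside.
- red_reel: Reel of solder wire with red flanges: 55 mm diameter, 40 mm high, standing on its flange, round bore of 22 mm right through, 0.25 kg. Origin at the centre of its underside, z along the bore. Red = leaded solder.
- green_reel: Reel of solder wire with green flanges, otherwise like the red one: 55 mm diameter, 40 mm high, bore 22 mm, 0.25 kg, standing on the bench. Origin at the centre of its underside, z along the bore. Green = lead-free solder.
- tip_cleaner: Tip cleaner: round brass tin filled with golden wire wool, 60 mm diameter, 32 mm high, 0.14 kg, standing on the bench. Origin at the centre of its underside.
- flux_pot: Flux pot: small closed round tin with an orange lid with a white dot, 44 mm diameter, 26 mm high, 0.06 kg, standing on the bench. Origin at the centre of its underside.
- board: Green practice circuit board on four black standoffs, 56 mm (x) by 100 mm (y), 24 mm high, 0.09 kg. Its underside is 10 mm above the ground; a row of blue terminal blocks, 70 mm long, is flush with each long edge, from 13 to 24 mm high: grip it across these, 56 mm apart along x. Origin on the ground under its centre, y along its long side, z up.
Things that resemble listed ones, but are neither listed nor needed, are in the scene too. Leave any purple look-alike of the red_reel alone.

How it is judged (in metres and radians):
At the end, for the whole second after the job is handed in: Green reel down on the stand around the spindle; red reel upright in the tray; board centred on the mat to 15 mm, square to 0.15 rad; flux pot upright on the mat 42-88 mm behind its centre, 25 mm sideways; tip cleaner upright on the bench between mat and iron stand, off the mat; all at rest (horizontal distance between green_reel and reel_stand below 0.01 m and z of green_reel in the frame of reel_stand between 0.009 and 0.016 m and angle between each of green_reel, red_reel, board, flux_pot, tip_cleaner's own z axis and vertical below 0.12 rad and x of red_reel in the frame of tray between -0.05 and 0.05 m and y of red_reel in the frame of tray between -0.06 and 0.06 m and height (world z) of red_reel below 0.007 m and x of board in the frame of mat between -0.015 and 0.015 m and y of board in the frame of mat between -0.015 and 0.015 m and angle between the y axis of board and the y axis of mat, either way round below 0.15 rad and z of board in the frame of mat between 0 and 0.007 m and x of flux_pot in the frame of mat between 0.042 and 0.088 m and y of flux_pot in the frame of mat between -0.025 and 0.025 m and z of flux_pot in the frame of mat between 0 and 0.007 m and x of tip_cleaner in the frame of mat between -0.07 and 0.07 m and x of tip_cleaner in the frame of iron_stand between -0.07 and 0.07 m and horizontal distance between tip_cleaner and mat below 0.25 m and horizontal distance between tip_cleaner and iron_stand below 0.15 m and (y of tip_cleaner in the frame of mat above 0.147 m or y of tip_cleaner in the frame of mat below -0.147 m) and height (world z) of tip_cleaner below 0.002 m and linear speed of each of red_reel, green_reel, tip_cleaner, flux_pot, board below 0.02 m/s); the robot touches nothing.
It also fails if it takes over 128 s, if anything falls off the work surface, if the arm or the gripper's body presses on something with over 40 N, if the wrist force passes 120 N, or if a joint passes its speed limit or range.

ROBOT

A 6-joint arm with a two-finger parallel gripper is mounted at the origin on the work surface. World frame = base frame: x ahead of the robot, y to its left, z up, the work surface at z = 0. Lengths are in mm, angles in rad, forces in N, time in s.
With the tool pointing down it reaches from about 350 to 875 mm from the base axis. Payload 4.2 kg.
Tool frame: the origin (TCP) lies where the fingers leave the gripper's body, on its centre line; the fingertips stand ahead of it and the grasp point (between the pads) lies 51 mm ahead of it (tip_extent is the z of the fingertips in the tool frame, in mm); z points along the fingers, y is the line along which they close (so a half turn about z gives the same grasp; the last joint's range is limited). The gripper opens to 87 mm and grips with 3 to 60 N. Pads are 19 mm wide; open, the fingers measure 117 mm over their backs; the gripper's body (75 mm by 190 mm) begins 51 mm behind the grasp point.
Start: joints at [-0.862, 0.385, 0.008, 0, -1.194, -0.259], TCP at [271.753, -562.805, 292.25] pointing down, gripper open.
Joint ranges: [-3.14, 3.14], [-1.21, 2.06], [-1.07, 1.41], [-3.16, 2.05], [-2.99, -0.16], [-3.1, 3.1]. Speed limits (rad/s): [2.79, 2.79, 3.14, 3.14, 3.14, 3.14].

INTERFACE

Orientations are given as a rotation vector (axis times angle).
In Python, from cell import observe, get_image, camera_params, close_job, look_for, tip_extent gives the robot as it stands. The module is installed in compiled form; this text tells all that it offers.
- The arm moves only by the tool move_arm, never from a script. Its argument "deltas" is a list of rows, each a list of 6 numbers: the shift along the tool's x, y, z in normalised numbers (1 is 1000 mm), then the turn, a rotation vector about the tool's x, y, z in fractions of the full range, 1 being 180 degrees. A call has 1 to 20 rows; each row is the pose to reach, as a shift and turn from the pose commanded when the call began, along the tool's axes at that moment; what a row does not reach only later rows make up. A row lasts 1/12 s, in which the tool goes at most 41.7 mm and 7.16 degrees, less where a joint would pass 70% of its speed; a pose out of reach is approached as far as the arm can. A shift or turn number past 1, either way, is cut back to 1. A call with a gripper value outside its range is refused whole. "jaw" is the finger opening in mm, from 0 to 87, set as the call begins (left out, the last holds). The fingers move at their own pace and stop on an object; "grip_force" is the grip in N (left out, the last holds). Time passes only in rows, so rows that repeat a pose let the fingers close. It gives the time, the measured TCP pose, the force, the opening and the grip force at its end, in the units of the state.
- observe(): the state, without advancing time (a new reading comes with each control period).
- get_image(name): name is "scene" or "top" or "wrist"; returns the picture (384x512x3 uint8, red, green, blue); there is no depth.
- camera_params(name): a dict with "intrinsics" (3x3 intrinsics, pixels), "xyz" and "orientation" of the camera in the world; the wrist camera has in their place "T_tool_cam" (4x4, takes a point from camera to tool coordinates, whose origin is the TCP and whose axes are the flange's). Camera axes: x right, y up, looking along -z (the intrinsics and any distortion apply to the point x, -y, -z); pixel columns grow to the right and rows downward; lengths in mm; the calibration is good to about 2 mm. A picture is of the moment at which its call begins: read the wrist's pose just before it. camera_params takes no time and is no camera call.
- close_job(): hands the job in; it is judged then, once.
Trained networks look in the newest picture that a camera, given by its name, has taken for a name from the list of things; names that differ only in an ending like _2 or _b are one class to them, and where a whole thing is asked for, a point or a joint stands for the part that bears it (a point fixed in the world has none). Each returns a list of dicts, best first, with "conf" (0 to 1); they miss things now and then, are a little off and sometimes report something else, mostly with a low value. They report only what shows in the picture. A call takes as long as a camera call. They do not tell look-alikes from the thing itself.
- look_for(camera, name): "at" ([column, row] in pixels, amid what is visible of it).
The state is a dict: "t": time; "q": joint angles; "dq": joint speeds; "tau": joint torques, N m; "tool_pos": TCP position; "ee_rot": TCP orientation; "wrist_force": force on the tool from outside, world axes, zero at the start; "ft_torque": the same for the moment, N m; "width": finger opening in mm; "finger_force": force on a finger pad.
Only numpy, scipy, OpenCV 4.12 (cv2) and the standard library are available. Lean on these libraries where they do the work, as an engineer would, in place of code of your own. Each camera call takes 0.05 s, during which the arm holds its last target. There are 200 camera calls.

## Working session

There is one attempt and no reset: what is moved stays moved. The work goes in short steps, Python scripts to look and compute and a tool call to move; the robot and the scene stay as the last step left them, time stands still between calls to the robot, and variables do not carry over. Pictures are saved under pics/ and viewed, at most 14 in all, crops included, and the job is handed in when it is done.

Besides the shell and the picture viewer there is one more tool, called after "Emit:" as name(argument=value, ...) on one line, values as JSON. move_arm: Moves the arm, as the interface text tells. Its arguments: {"type":"object","properties":{"deltas":{"type":"array","items":{"type":"array","items":{"type":"number"}}},"jaw":{"type":"number"},"grip_force":{"type":"number"}},"required":["deltas"]}

```bash
mkdir -p pics
python3 - <<'E'
from cell import *
import cv2,numpy as np
s=observe();print(s)
for n in("top","scene"):
    im=get_image(n);cv2.imwrite(f"pics/{n}0.png",cv2.resize(im[:,:,::-1],(800,600),interpolation=cv2.INTER_CUBIC));print(n,camera_params(n))
    if n=="top":
        for k in("mat","iron_stand","reel_stand","tray","red_reel","green_reel","tip_cleaner","flux_pot","board"):
            print(k,[(np.round(d["at"]).tolist(),round(d["conf"],2)) for d in look_for(n,k)[:4]])
print(camera_params("wrist"));print(tip_extent() if callable(tip_extent) else tip_extent)
E
```

```text
{'t': 0.0, 'q': array([-8.62388884e-01,  3.85526812e-01,  6.60670438e-03, -5.29963748e-04,
       -1.19402545e+00, -2.58601985e-01]), 'dq': array([-1.92612650e-05, -1.64075341e-03,  3.84213876e-04,  6.61402684e-05,
       -8.00871078e-04,  5.57265266e-04]), 'tau': array([-2.15646887e-04, -3.90664244e+01,  1.87400705e+01,  4.21965256e+00,
        1.09017434e-02, -1.77260963e-04]), 'tool_pos': array([ 271.56362545, -562.39512724,  291.16533428]), 'ee_rot': array([ 0.70018614, -3.06199205, -0.00334811]), 'wrist_force': array([0.52767608, 0.18724046, 0.2826507 ]), 'ft_torque': array([ 0.0087777 ,  0.01285854, -0.00723653]), 'finger_force': 0.0, 'width': 87.01155500417516}
top {'intrinsics': array([[441.26984318,   0.        , 259.46394771],
       [  0.        , 441.26984318, 190.47298774],
       [  0.        ,   0.        ,   1.        ]]), 'xyz': array([ 411.20963089,    3.89878594, 1580.19469974]), 'orientation': array([ 0.07178169, -0.08367908, -1.56882704])}
mat [([258.0, 218.0], 0.75)]
iron_stand [([188.0, 208.0], 0.7)]
reel_stand [([336.0, 230.0], 0.7)]
tray [([259.0, 154.0], 0.7
[... 325 characters left out ...]
   [  0.        ,   0.        ,   1.        ]]), 'xyz': array([1185.1054769 , -427.79744211,  898.2842039 ]), 'orientation': array([0.65202607, 0.35675696, 0.9046417 ])}
{'intrinsics': array([[278.50040538,   0.        , 255.45614785],
       [  0.        , 278.50040538, 189.31974845],
       [  0.        ,   0.        ,   1.        ]]), 'T_tool_cam': array([[-4.81352421e-04,  9.52492184e-01,  3.04562650e-01,
         8.28650935e+01],
       [ 9.99999869e-01,  5.12000550e-04, -2.07647401e-05,
         8.23412189e-02],
       [-1.75714497e-04,  3.04562600e-01, -9.52492305e-01,
        -9.25837800e+01],
       [ 0.00000000e+00,  0.00000000e+00,  0.00000000e+00,
         1.00000000e+00]])}
69.7
```

View pics/top0.png

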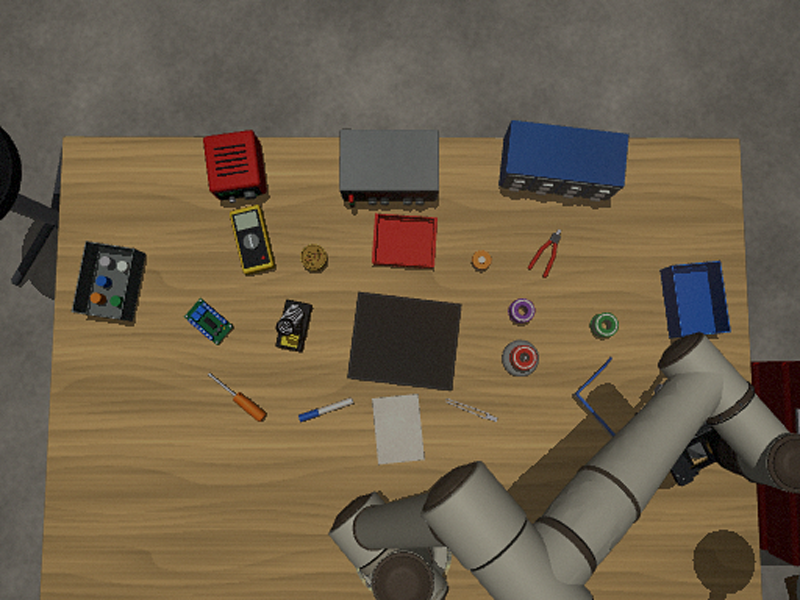

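View pics/scene0.png

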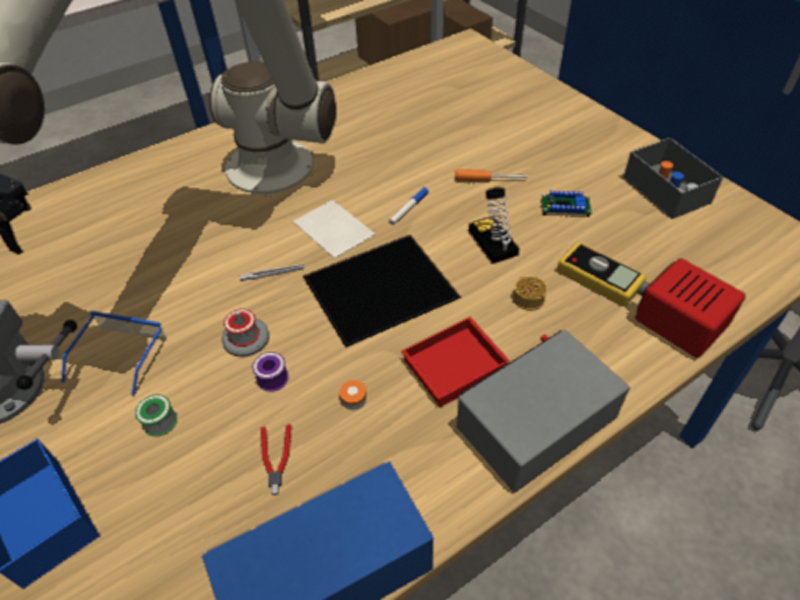

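The top view at 800 px shows:
- Red reel on the stand at (523,358), purple look-alike at (521,310), green reel at (604,325).
- Flux pot (481,260), tip cleaner (314,258), board (209,321).
- Tray (405,241), mat (404,341), iron stand (293,326).

In the scene view the red reel is at (240,325) and the purple one at (270,370).

Possible confusions, in native top pixels:
- **Red reel:** (335,229) against the purple one at (333,198). I choose the one around the spindle.
- **Tray:** red at (259,154) against the blue box at (444,192).

I'll check the red reel choice in a close wrist crop.

```bash
cat > h.py <<'E'
import numpy as np,cv2
from scipy.spatial.transform import Rotation as R
from cell import *
def cam(name,s=None):
    c=camera_params(name)
    if name=="wrist":
        T=c["T_tool_cam"];Rt=R.from_rotvec(s["ee_rot"]).as_matrix()
        return c["intrinsics"],Rt@T[:3,:3],Rt@T[:3,3]+s["tool_pos"]
    return c["intrinsics"],R.from_rotvec(c["orientation"]).as_matrix(),c["xyz"]
def px2w(C,uv,z):
    K,Rc,p=C;uv=np.atleast_2d(uv)
    d=np.c_[(uv[:,0]-K[0,2])/K[0,0],-(uv[:,1]-K[1,2])/K[1,1],-np.ones(len(uv))]@Rc.T
    return (p+d*((z-p[2])/d[:,2])[:,None])[:,:2]
def grab(name,fn=None):
    s=observe();im=get_image(name)
    if fn:cv2.imwrite("pics/"+fn,im[:,:,::-1])
    return im,cam(name,s),s
def target(az):  # tool down, tool x at azimuth az (deg)
    return R.from_euler('z',az,degrees=True)*R.from_euler('x',180,degrees=True)
def delta(p,az):
    s=observe();R0=R.from_rotvec(s["ee_rot"])
    d=R0.inv().apply(np.array(p,float)-s["tool_pos"]);r=(R0.inv()*target(az)).as_rotvec()
    print("delta",np.round(d,1),np.round(r,3),"rows",round(max(np.linalg.norm(d)/41.7,np.degrees(np.linalg.norm(r))/7.16),1))
E
python3 - <<'E'
from h import *
im,C,s=grab("top")
hsv=cv2.cvtColor(im,cv2.COLOR_RGB2HSV)
def blob(mask,at,z,name):
    n,l,st,ce=cv2.connectedComponentsWithStats(mask.astype(np.uint8))
    d=[np.hypot(*(ce[i]-at)) if st[i,4]>8 else 1e9 for i in range(n)];d[0]=1e9;i=int(np.argmin(d))
    pts=np.argwhere(l==i)[:,::-1].astype(float)
    w=px2w(C,pts,z).astype(np.float32);r=cv2.minAreaRect(w)
    print(name,len(pts),"mean",w.mean(0).round(1),"rect",np.round(r[0],1),np.round(r[1],1),round(r[2],1))
H,S,V=[hsv[...,i].astype(int) for i in range(3)]
red=((H<6)|(H>172))&(S>140)&(V>60)
blob(V<62,(258,218),3,"mat")
blob(red,(259,154),30,"tray")
blob(red,(334,228),52,"red")
blob((H>45)&(H<85)&(S>90),(387,208),40,"green")
blob((H>8)&(H<18)&(S>190)&(V>120),(308,167),26,"flux")
blob((H>40)&(H<140)&(S>100),(134,206),20,"board")
blob((V<75),(188,208),22,"iron")
print("cleaner",px2w(C,(201,165),32),"stand",px2w(C,(336,230),12), "irontop",px2w(C,(188,208),22))
delta((470,-265,300),180)
E
```

```text
mat 3764 mean [468.8  -4.9] rect [469.2  -5. ] [239.9 201. ] 83.3
tray 1202 mean [695.1  -5.1] rect [696.3  -4.6] [142.3 117.8] 86.2
red 102 mean [ 433.3 -265.1] rect [ 434.3 -264.3] [46.6 45.1] 17.6
green 65 mean [ 506.5 -458.2] rect [ 506.4 -457.9] [35.1 35.4] 0.0
flux 116 mean [321.1 341.7] rect [321.8 342.2] [75.8 18.8] 51.0
board 370 mean [513.8 439.8] rect [512.6 438.6] [101.   56.5] 49.5
iron 430 mean [504.6 243.1] rect [504.1 248.5] [ 72.6 111.3] 77.3
cleaner [[655.45462347 199.31200095]] stand [[ 426.41175701 -279.29718856]] irontop [[503.54027529 244.38775389]]
delta [-308.   182.    -7.7] [0.   0.   0.45] rows 8.6
```

Units first: shifts go in shares of 1000 mm and turns go in shares of 180 degrees. So -263 mm / 1000 = -0.263, 204 mm / 1000 = 0.204, 0.45 rad / 3.1416 = 0.1432.

Emit:
move_arm(deltas=[[-0.263,0.204,0.032,0,0,0.1432],[-0.263,0.204,0.032,0,0,0.1432],[-0.263,0.204,0.032,0,0,0.1432],[-0.263,0.204,0.032,0,0,0.1432],[-0.263,0.204,0.032,0,0,0.1432],[-0.263,0.204,0.032,0,0,0.1432],[-0.263,0.204,0.032,0,0,0.1432],[-0.263,0.204,0.032,0,0,0.1432],[-0.263,0.204,0.032,0,0,0.1432],[-0.263,0.204,0.032,0,0,0.1432],[-0.263,0.204,0.032,0,0,0.1432]], jaw=87)

```text
t: 1.52
tool_pos: [420.1, -264.6, 260.5]
ee_rot: [-0.002, 3.141, -0.001]
wrist_force: [-1.0, -0.4, -0.5]
width: 87.0
finger_force: 0.0
```

Run:
```python
from h import *
im,C,s=grab("wrist","w1.png");print(s["tool_pos"],s["q"],s["ee_rot"])
for k in("red_reel","reel_stand","green_reel"):
    print(k,[(d["at"],d["conf"],px2w(C,d["at"],30)) for d in look_for("wrist",k)[:3]])
```

```text
[ 420.14191986 -264.55307943  260.51181045] [-2.34133015e-01  1.93590834e-01 -3.48769000e-01  3.06610494e-04
 -1.02808490e+00 -1.33547856e+00] [-2.10947633e-03  3.14131102e+00 -5.29552164e-04]
red_reel [([246.5, 185.8], 0.63, array([[ 435.97490554, -274.78721219]])), ([251.2, 249.8], 0.63, array([[ 523.56681772, -269.41832575]]))]
reel_stand [([253.7, 161.2], 0.72, array([[ 405.61720318, -266.02112974]]))]
green_reel [([112.3, 231.6], 0.7, array([[ 497.42218557, -447.11596073]]))]
```

View pics/w1.png

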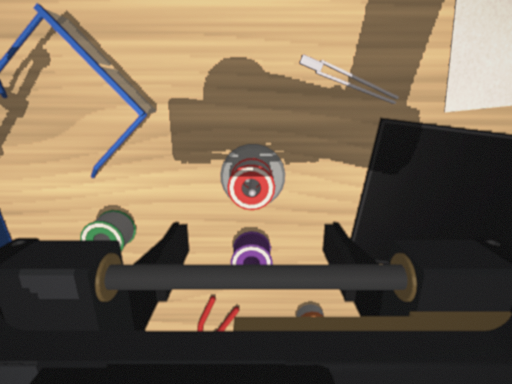

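The wrist view shows the red reel on its grey base with the steel spindle tip in the bore, at (251,187). The purple reel is at (251,248), so the choice of red is confirmed.

```bash
cat >> h.py <<'E'
def ring(im,C,kind,at,z,rad=60,smin=110):
    hsv=cv2.cvtColor(im,cv2.COLOR_RGB2HSV).astype(int);H,S,V=hsv[...,0],hsv[...,1],hsv[...,2]
    m={"red":((H<7)|(H>172))&(S>smin)&(V>90),"green":(H>45)&(H<85)&(S>smin)&(V>60),"orange":(H>7)&(H<19)&(S>190)&(V>130),"white":(S<40)&(V>150)}[kind]
    v,u=np.nonzero(m);k=np.hypot(u-at[0],v-at[1])<rad;p=np.c_[u,v][k]
    w=px2w(C,p,z).astype(np.float32);c,r=cv2.minEnclosingCircle(w)
    print(kind,len(p),"px",p.mean(0).round(1),"enc",np.round(c,1),round(r,1),"bbox",w.min(0),w.max(0));return w
E
python3 - <<'E'
from h import *
im=cv2.imread("pics/w1.png")[:,:,::-1];s=observe();C=cam("wrist",s)
ring(im,C,"red",(251,188),52,26,150);ring(im,C,"white",(251,188),52,26)
ring(im,C,"green",(102,236),40,20);ring(im,C,"white",(102,236),40,20)
E
```

```text
red 619 px [250.8 186.1] enc [ 430.1 -271.4] 27.5 bbox [ 404.34567 -296.27127] [ 451.58984 -244.29663]
white 323 px [252.  190.4] enc [ 430.2 -270.2] 29.1 bbox [ 407.73773 -298.65546] [ 454.03128 -241.87288]
green 207 px [101.1 232.8] enc [ 498.  -454.5] 22.3 bbox [ 476.51016 -476.3615 ] [ 502.4838  -432.55606]
white 169 px [100.7 230.2] enc [ 500.4 -458. ] 23.1 bbox [ 480.50732 -481.10175] [ 506.70285 -434.84262]
```

Converted, 105 mm / 1000 = 0.105, -10 mm / 1000 = -0.01.

Emit:
move_arm(deltas=[[-0.01,-0.006,0.105,0,0,0],[-0.01,-0.006,0.105,0,0,0],[-0.01,-0.006,0.105,0,0,0],[-0.01,-0.006,0.105,0,0,0],[-0.01,-0.006,0.105,0,0,0]])

```text
t: 2.13
tool_pos: [429.3, -271.7, 154.7]
ee_rot: [-0.002, -3.139, -0.0]
wrist_force: [0.3, -0.6, 1.9]
width: 86.9
finger_force: 0.0
```

Run:
```python
from h import *
im,C,s=grab("wrist","w2.png");print(s["tool_pos"])
K,Rc,p=C;P=np.array([430,-270,52.])-p;q=Rc.T@P;uv=(K[0,0]*q[0]/-q[2]+K[0,2],-K[1,1]*q[1]/-q[2]+K[1,2]);print(uv)
ring(im,C,"red",uv,52,50,150);ring(im,C,"white",uv,52,50)
```

```text
[ 429.33028797 -271.71297056  154.71171858]
(np.float64(256.85781121434854), np.float64(216.32889718182523))
red 1663 px [257.5 213.9] enc [ 426.8 -269.2] 31.1 bbox [ 396.0907 -295.1909] [ 457.9354  -243.12314]
white 272 px [260.1 233.9] enc [ 425.8 -268.8] 29.8 bbox [ 423.15442 -298.4773 ] [ 455.2855  -239.00395]
```

View pics/w2.png

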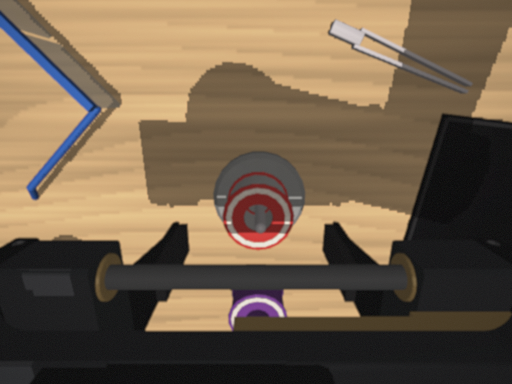

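Run:
```python
from h import *
s=observe();C=cam("wrist",s)
print(px2w(C,[(257.8,215),(257.8,249),(257.8,183),(222,214),(293,214)],52),"base",px2w(C,[(214,192),(304,192),(259,151)],12),"spin",px2w(C,[(259,207),(258,213)],74))
delta((430,-270.7,96),180)
```

```text
[[ 430.8870702  -269.47080993]
 [ 460.1863296  -269.43693752]
 [ 405.39127656 -269.50028522]
 [ 430.02842697 -296.80038045]
 [ 430.09314683 -242.60502122]] base [[ 425.57309333 -308.39094583]
 [ 425.67307715 -227.82194483]
 [ 388.70727384 -268.19411709]] spin [[ 415.70873187 -268.8464001 ]
 [ 420.06307048 -269.51276628]]
delta [ 0.4  1.2 60.2] [-0.001  0.001 -0.001] rows 1.4
```

Converted, 65 mm / 1000 = 0.065, 32 mm / 1000 = 0.032.

Emit:
move_arm(deltas=[[-0.002,0.002,0.032,0,0,0],[-0.002,0.002,0.065,0,0,0],[-0.002,0.002,0.065,0,0,0],[-0.002,0.002,0.065,0,0,0]])

```text
t: 2.52
tool_pos: [432.2, -269.2, 91.2]
ee_rot: [-0.0, -3.141, 0.001]
wrist_force: [0.9, -0.2, 0.8]
width: 86.7
finger_force: 0.0
```

Emit:
move_arm(deltas=[[0,0,0,0,0,0],[0,0,0,0,0,0],[0,0,0,0,0,0],[0,0,0,0,0,0],[0,0,0,0,0,0],[0,0,0,0,0,0],[0,0,0,0,0,0],[0,0,0,0,0,0]], jaw=45, grip_force=25)

```text
t: 3.18
tool_pos: [432.3, -268.9, 90.9]
ee_rot: [-0.001, 3.141, -0.001]
wrist_force: [-0.9, 0.1, 6.4]
width: 54.8
finger_force: 25.0
```

Converted, 264 mm / 1000 = 0.264, 258 mm / 1000 = 0.258.

Emit:
move_arm(deltas=[[0,0,-0.04,0,0,0],[0,0,-0.08,0,0,0],[0,0,-0.1,0,0,0],[-0.03,0.03,-0.105,0,0,0],[-0.06,0.06,-0.105,0,0,0],[-0.09,0.09,-0.105,0,0,0],[-0.12,0.12,-0.105,0,0,0],[-0.15,0.15,-0.105,0,0,0],[-0.18,0.18,-0.105,0,0,0],[-0.21,0.21,-0.105,0,0,0],[-0.24,0.24,-0.105,0,0,0],[-0.252,0.258,-0.105,0,0,0],[-0.256,0.264,-0.105,0,0,0],[-0.256,0.264,-0.105,0,0,0]])

```text
t: 4.35
tool_pos: [688.1, -2.5, 192.6]
ee_rot: [0.003, -3.138, -0.0]
wrist_force: [-1.2, 0.3, -3.0]
width: 54.5
finger_force: 25.0
```

Run:
```python
from h import *
im,C,s=grab("wrist","w3.png");print(s["tool_pos"],s["width"],s["q"].round(2))
```

```text
[688.09400653  -2.5064839  192.57913597] 54.5424904293195 [ 0.23  0.57  0.05 -0.   -1.06 -1.8 ]
```

View pics/w3.png

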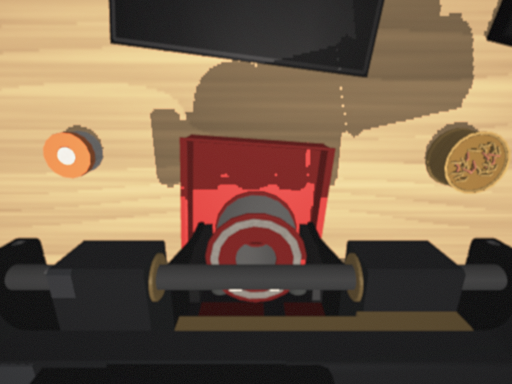

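The wrist view shows the reel held over the tray. The tray's near wall corners are at about (182,138) and (334,149). The flux pot lid is at (68,155) with its white dot at (66,156), and the tip cleaner is at (475,161).

Run:
```python
from h import *
s=observe();C=cam("wrist",s);im=cv2.imread("pics/w3.png")[:,:,::-1]
w=px2w(C,[(182,138),(334,149)],30);print(w)
d=w[1]-w[0];yaw=np.degrees(np.arctan2(-d[0],d[1]));print("len",np.hypot(*d),"yaw",yaw)
ux=np.array([np.cos(np.radians(yaw)),np.sin(np.radians(yaw))]);print("tray c",w.mean(0)+57.5*ux)
print("flux",px2w(C,(66,156),26));ring(im,C,"orange",(68,155),26,30)
print("cleaner",px2w(C,[(476,161),(440,160),(508,160)],32))
print("mat rear corners",px2w(C,[(111,43),(367,76)],3))
```

```text
[[636.05250324 -70.29041639]
 [646.07440289  68.98199467]]
len 139.63252828617442 yaw -4.1158511425267745
tray c [698.41515853  -4.78118068]
flux [[ 653.38035287 -182.01534508]]h.py:29: RuntimeWarning: Mean of empty slice.
  print(kind,len(p),"px",p.mean(0).round(1),"enc",np.round(c,1),round(r,1),"bbox",w.min(0),w.max(0));return w
  ret = um.true_divide(
Traceback (most recent call last):
  File "h.py", line 29, in ring
    print(kind,len(p),"px",p.mean(0).round(1),"enc",np.round(c,1),round(r,1),"bbox",w.min(0),w.max(0));return w
                                                                                    ~~~~~^^^
ValueError: zero-size array to reduction operation minimum which has no identity
```

Converted, 109.5 mm / 1000 = 0.1095, 109 mm / 1000 = 0.109.

Emit:
move_arm(deltas=[[-0.003,-0.003,0.04,0,0,0],[-0.003,-0.003,0.078,0,0,0],[-0.003,-0.003,0.1,0,0,0],[-0.003,-0.003,0.109,0,0,0],[-0.003,-0.003,0.1095,0,0,0],[-0.003,-0.003,0.1095,0,0,0]])

```text
t: 4.9
tool_pos: [690.9, -8.9, 86.4]
ee_rot: [0.002, 3.141, -0.0]
wrist_force: [0.4, -0.9, -1.8]
width: 55.2
finger_force: 25.0
```

Converted, -100 mm / 1000 = -0.1, -80 mm / 1000 = -0.08.

Emit:
move_arm(deltas=[[0,0,0,0,0,0],[0,0,0,0,0,0],[0,0,0,0,0,0],[0,0,0,0,0,0],[0,0,-0.04,0,0,0],[0,0,-0.08,0,0,0],[0,0,-0.1,0,0,0],[0,0,-0.1,0,0,0]], jaw=76)

```text
t: 5.57
tool_pos: [694.1, -7.5, 193.8]
ee_rot: [-0.002, 3.128, 0.001]
wrist_force: [0.8, -0.7, 0.8]
width: 75.9
finger_force: 0.0
```

Run:
```python
from h import *
s=observe();print(s["tool_pos"],s["width"],s["ee_rot"])
im,C,s=grab("wrist","w4.png")
for k in("red_reel","flux_pot","tip_cleaner"):print(k,[(d["at"],round(d["conf"],2)) for d in look_for("wrist",k)])
delta((500,-456,200),180)
```

```text
[694.12848736  -7.54784912 193.80781891] 75.8881671171973 [-1.82204948e-03  3.12762152e+00  1.46252638e-03]
red_reel [([254.8, 187.1], 0.85), ([78.6, 143.6], 0.31)]
flux_pot [([75.2, 143.9], 0.65)]
tip_cleaner [([475.4, 148.0], 0.59)]
delta [ 190.1 -448.3  -14.9] [ 0.    -0.002 -0.   ] rows 11.7
```

Converted, -448 mm / 1000 = -0.448, 190 mm / 1000 = 0.19.

Emit:
move_arm(deltas=[[0.19,-0.448,-0.01,0,0,0],[0.19,-0.448,-0.01,0,0,0],[0.19,-0.448,-0.01,0,0,0],[0.19,-0.448,-0.01,0,0,0],[0.19,-0.448,-0.01,0,0,0],[0.19,-0.448,-0.01,0,0,0],[0.19,-0.448,-0.01,0,0,0],[0.19,-0.448,-0.01,0,0,0],[0.19,-0.448,-0.01,0,0,0],[0.19,-0.448,-0.01,0,0,0],[0.19,-0.448,-0.01,0,0,0],[0.19,-0.448,-0.01,0,0,0],[0.19,-0.448,-0.01,0,0,0],[0.19,-0.448,-0.01,0,0,0]], jaw=87)

```text
t: 6.93
tool_pos: [499.3, -456.9, 193.6]
ee_rot: [-0.006, -3.139, -0.003]
wrist_force: [-0.1, 0.6, -0.0]
width: 87.0
finger_force: 0.0
```

Run:
```python
from h import *
im,C,s=grab("wrist","w5.png");print(s["tool_pos"],s["q"].round(2))
ds=look_for("wrist","green_reel");print([(d["at"],d["conf"]) for d in ds])
a=ds[0]["at"]
ring(im,C,"green",a,40,60);ring(im,C,"white",a,40,45)
a4=cv2.imread("pics/w4.png");b=np.hstack([a4[110:290,150:350],cv2.imread("pics/w5.png")[110:290,150:350]])
cv2.imwrite("pics/c1.png",cv2.resize(b,(800,360),interpolation=cv2.INTER_CUBIC))
```

```text
[ 499.259965   -456.89745259  193.61120417] [-0.5   0.55  0.02 -0.   -1.05 -1.07]
[([255.3, 197.7], 0.91)]
green 768 px [254.2 198.9] enc [ 497.5 -457.3] 26.1 bbox [ 471.4404 -479.4932] [ 523.36505 -435.03177]
white 301 px [253.6 213.7] enc [ 505.7 -457. ] 24.2 bbox [ 496.0201  -480.93765] [ 529.6354  -432.84744]
```

View pics/c1.png

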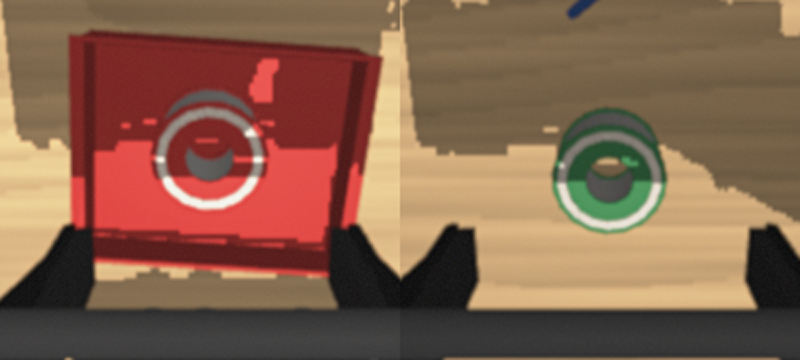

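The left crop shows the red reel upright and well inside the tray. The right crop shows the green reel at native pixel (254.5,200.5) between the fingers.

Run:
```python
from h import *
C=cam("wrist",observe());w=px2w(C,(254.5,200.3),40)[0];print(w)
delta((w[0],w[1],79),180)
```

```text
[ 507.14849726 -455.01723597]
delta [ -6.7  -0.2 115.3] [ 0.002 -0.002 -0.   ] rows 2.8
```

Converted, 115 mm / 1000 = 0.115, 108 mm / 1000 = 0.108.

Emit:
move_arm(deltas=[[-0.006,0.001,0.04,0,0,0],[-0.007,0.001,0.08,0,0,0],[-0.007,0.001,0.108,0,0,0],[-0.007,0.001,0.115,0,0,0],[-0.007,0.001,0.115,0,0,0],[-0.007,0.001,0.115,0,0,0]])

```text
t: 7.53
tool_pos: [509.2, -454.4, 81.9]
ee_rot: [-0.003, 3.141, -0.002]
wrist_force: [-0.2, 0.5, -0.3]
width: 87.1
finger_force: 0.0
```

Emit:
move_arm(deltas=[[0,0,0,0,0,0],[0,0,0,0,0,0],[0,0,0,0,0,0],[0,0,0,0,0,0],[0,0,0,0,0,0],[0,0,0,0,0,0],[0,0,0,0,0,0],[0,0,0,0,0,0]], jaw=45)

```text
t: 8.2
tool_pos: [508.3, -455.4, 81.6]
ee_rot: [0.0, 3.14, -0.002]
wrist_force: [0.0, -0.5, 2.6]
width: 53.6
finger_force: 24.9
```

Run:
```python
from h import *
s=observe();print(s["tool_pos"],s["width"]);delta((431,-268.6,182),180)
```

```text
[ 508.26272845 -455.43904857   81.56586315] 53.57724295901954
delta [  77.1  186.7 -100.8] [-0.001  0.001 -0.   ] rows 5.4
```

Converted, 187 mm / 1000 = 0.187, 175 mm / 1000 = 0.175.

Emit:
move_arm(deltas=[[0,0,-0.04,0,0,0],[0,0,-0.08,0,0,0],[0,0,-0.101,0,0,0],[0.015,0.035,-0.101,0,0,0],[0.03,0.07,-0.101,0,0,0],[0.045,0.105,-0.101,0,0,0],[0.06,0.14,-0.101,0,0,0],[0.072,0.175,-0.101,0,0,0],[0.077,0.187,-0.101,0,0,0],[0.077,0.187,-0.101,0,0,0],[0.077,0.187,-0.101,0,0,0]])

```text
t: 9.12
tool_pos: [430.4, -267.0, 181.4]
ee_rot: [0.002, -3.141, -0.001]
wrist_force: [0.7, -0.4, -3.0]
width: 53.5
finger_force: 24.9
```

Run:
```python
from h import *
im,C,s=grab("wrist","w6.png");print(s["tool_pos"],s["width"])
c=im[120:345,105:405];cv2.imwrite("pics/c2.png",cv2.resize(c[:,:,::-1],(800,600),interpolation=cv2.INTER_CUBIC))
```

```text
[ 430.43531562 -266.95898818  181.43373275] 53.513877172302614
```

View pics/c2.png

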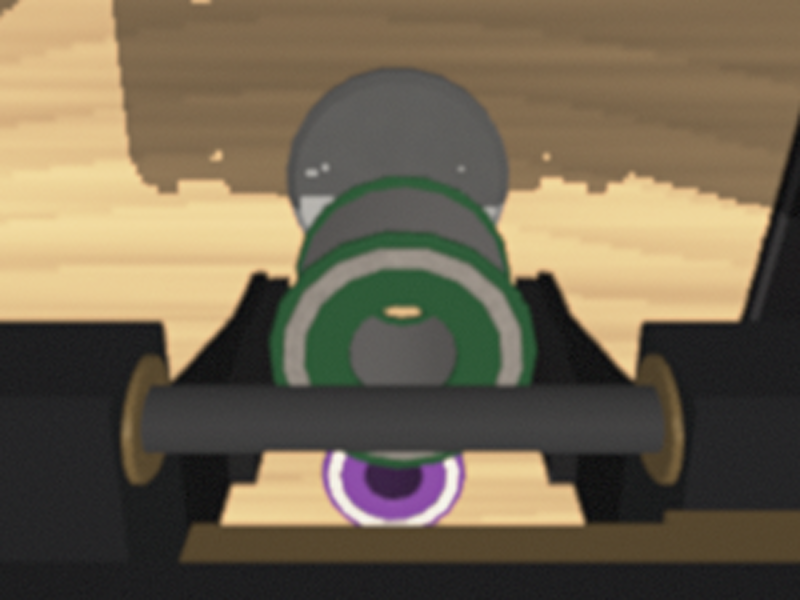

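The reel is held above the base. Its top circle is centred at crop (403.5,350). The base's upper edge spans 288–509 with its top at 67.

Run:
```python
from h import *
C=cam("wrist",observe());f=lambda a:(105+a[0]/2.6667,120+a[1]/2.6667)
print("reel",px2w(C,[f((403.5,468)),f((403.5,233)),f((270,345)),f((537,345))],140))
print("base",px2w(C,[f((398,67)),f((288,175)),f((509,175))],12))
```

```text
reel [[ 455.02619987 -266.60331087]
 [ 400.65895931 -266.64210106]
 [ 425.08309651 -293.79815879]
 [ 425.1143833  -239.44434362]]
base [[ 388.1192392  -268.13699024]
 [ 427.90984514 -308.77469294]
 [ 427.94314801 -227.2450393 ]]
```

Emit:
move_arm(deltas=[[-0.002,-0.0015,0,0,0,0],[-0.002,-0.0015,0,0,0,0],[-0.002,-0.0015,0.015,0,0,0],[-0.002,-0.0015,0.03,0,0,0],[-0.002,-0.0015,0.045,0,0,0],[-0.002,-0.0015,0.06,0,0,0],[-0.002,-0.0015,0.075,0,0,0],[-0.002,-0.0015,0.084,0,0,0],[-0.002,-0.0015,0.087,0,0,0],[-0.002,-0.0015,0.087,0,0,0],[-0.002,-0.0015,0.087,0,0,0]])

```text
t: 10.08
tool_pos: [433.5, -269.7, 95.0]
ee_rot: [0.001, 3.14, -0.001]
wrist_force: [0.8, -0.4, -3.2]
width: 53.6
finger_force: 24.9
```

Converted, -100 mm / 1000 = -0.1, -70 mm / 1000 = -0.07.

Emit:
move_arm(deltas=[[0,0,0,0,0,0],[0,0,0,0,0,0],[0,0,0,0,0,0],[0,0,0,0,0,0],[0,0,-0.03,0,0,0],[0,0,-0.07,0,0,0],[0,0,-0.1,0,0,0],[0,0,-0.1,0,0,0]], jaw=87)

```text
t: 10.75
tool_pos: [436.3, -270.5, 201.7]
ee_rot: [-0.003, 3.128, -0.008]
wrist_force: [0.4, -0.1, 1.0]
width: 86.7
finger_force: 0.0
```

Run:
```python
from h import *
im,C,s=grab("wrist","w7.png");print(s["tool_pos"],s["width"])
c=im[120:270,155:355];cv2.imwrite("pics/c3.png",cv2.resize(c[:,:,::-1],(800,600),interpolation=cv2.INTER_CUBIC))
delta((640,-182,200),180)
```

```text
[ 436.31703027 -270.54489052  201.68022587] 86.72813850089318
delta [-205.2   87.7    0.4] [-0.003  0.009  0.   ] rows 5.4
```

View pics/c3.png

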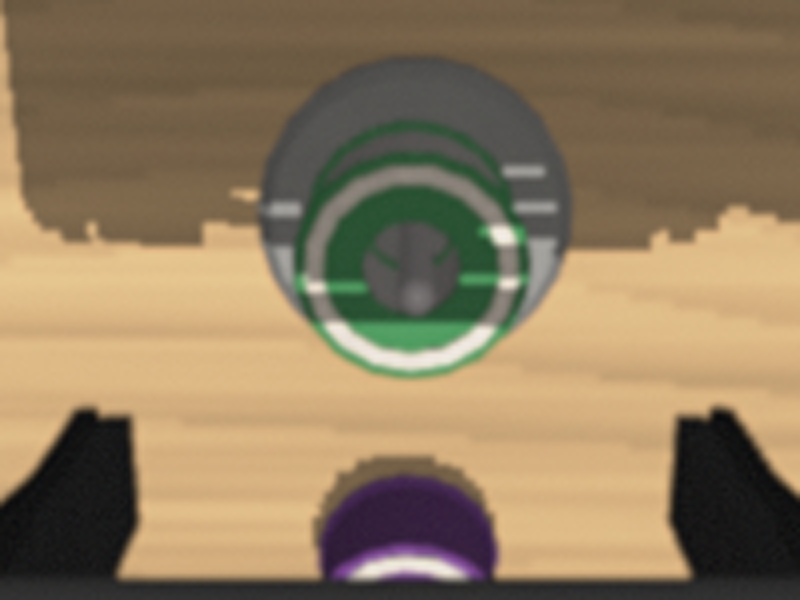

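The green reel sits down on the base with the spindle tip visible in its bore at crop (415,295). Next is the board.

Run:
```python
from h import *
delta((505,430,260),229.5)
```

```text
delta [-71.  699.6 -62.6] [-0.007  0.007 -0.863] rows 16.9
```

Converted, 700 mm / 1000 = 0.7, -70 mm / 1000 = -0.07, -0.863 rad / 3.1416 = -0.2747.

Emit:
move_arm(deltas=[[0,0.03,-0.03,0,0,0],[0,0.06,-0.063,0,0,0],[-0.07,0.7,-0.063,0,0,-0.2747],[-0.07,0.7,-0.063,0,0,-0.2747],[-0.07,0.7,-0.063,0,0,-0.2747],[-0.07,0.7,-0.063,0,0,-0.2747],[-0.07,0.7,-0.063,0,0,-0.2747],[-0.07,0.7,-0.063,0,0,-0.2747],[-0.07,0.7,-0.063,0,0,-0.2747],[-0.07,0.7,-0.063,0,0,-0.2747],[-0.07,0.7,-0.063,0,0,-0.2747],[-0.07,0.7,-0.063,0,0,-0.2747],[-0.07,0.7,-0.063,0,0,-0.2747],[-0.07,0.7,-0.063,0,0,-0.2747],[-0.07,0.7,-0.063,0,0,-0.2747],[-0.07,0.7,-0.063,0,0,-0.2747],[-0.07,0.7,-0.063,0,0,-0.2747],[-0.07,0.7,-0.063,0,0,-0.2747],[-0.07,0.7,-0.063,0,0,-0.2747],[-0.07,0.7,-0.063,0,0,-0.2747]])

```text
t: 12.47
tool_pos: [502.3, 431.5, 255.5]
ee_rot: [1.314, -2.85, 0.002]
wrist_force: [0.2, 0.5, -1.2]
width: 86.7
finger_force: 0.0
```

Run:
```python
from h import *
im,C,s=grab("wrist","w8.png");print(s["tool_pos"],s["ee_rot"],s["q"].round(2))
print([(d["at"],d["conf"]) for d in look_for("wrist","board")])
```

```text
[502.33979227 431.50176007 255.53832484] [ 1.31438131e+00 -2.84993734e+00  2.03431319e-03] [ 0.95  0.47  0.06 -0.   -1.16 -1.66]
[([255.1, 179.6], 0.95)]
```

View pics/w8.png

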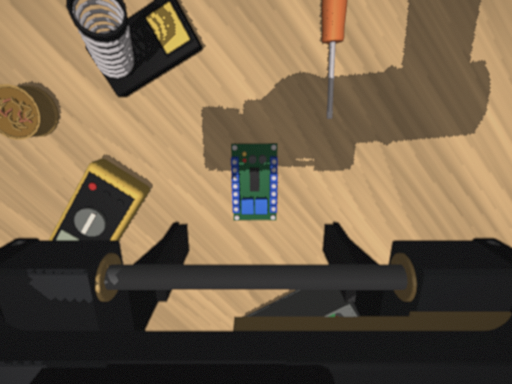

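The board is in view with corners near (232,143), (278,143), (278,220) and (232,220), its terminal blocks towards the fingers.

```bash
cat >> h.py <<'E'
def boardfit(im,C,at,z,r=70):
    hsv=cv2.cvtColor(im,cv2.COLOR_RGB2HSV).astype(int);m=((hsv[...,0]>40)&(hsv[...,0]<140)&(hsv[...,1]>90)).astype(np.uint8)
    m[:,:max(0,int(at[0]-r))]=0;m[:,int(at[0]+r):]=0;m[:max(0,int(at[1]-r))]=0;m[int(at[1]+r):]=0
    m=cv2.morphologyEx(m,cv2.MORPH_OPEN,np.ones((3,3)));v,u=np.nonzero(m)
    q=cv2.minAreaRect(px2w(C,np.c_[u,v].astype(float),z).astype(np.float32));print("board",np.round(q[0],1),np.round(q[1],1),round(q[2],2));return q
E
python3 - <<'E'
from h import *
im=cv2.imread("pics/w8.png")[:,:,::-1];C=cam("wrist",observe())
for z in(12,24):boardfit(im,C,(255,180),z)
w=px2w(C,[(232,143),(278,143),(278,220),(232,220)],16);print(w.mean(0),w)
E
```

```text
board [514.7 440.6] [95.8 56. ] 49.38
board [512.4 438. ] [92.4 54. ] 49.38
[513.27964908 440.52719969] [[501.57564758 384.75296167]
 [459.90098015 420.49645278]
 [523.08917369 497.92561006]
 [568.55279492 458.93377427]]
```

Run:
```python
from h import *
delta((513.5,439.5,74),229.4)
```

```text
delta [-14.8  -1.9 182.8] [ 0.    -0.002  0.   ] rows 4.4
```

Converted, 181 mm / 1000 = 0.181, 175 mm / 1000 = 0.175.

Emit:
move_arm(deltas=[[-0.015,-0.002,0.04,0,0,0],[-0.015,-0.002,0.08,0,0,0],[-0.015,-0.002,0.12,0,0,0],[-0.015,-0.002,0.155,0,0,0],[-0.015,-0.002,0.175,0,0,0],[-0.015,-0.002,0.181,0,0,0],[-0.015,-0.002,0.181,0,0,0],[-0.015,-0.002,0.181,0,0,0]])

```text
t: 13.23
tool_pos: [515.2, 440.7, 78.4]
ee_rot: [-1.312, 2.852, 0.001]
wrist_force: [-0.1, 0.7, 0.7]
width: 87.0
finger_force: 0.0
```

Run:
```python
from h import *
im,C,s=grab("wrist","w9.png");print(s["tool_pos"],s["wrist_force"])
```

```text
[515.15938272 440.71252788  78.38324617] [-0.14763466  0.7218478   0.69300098]
```

View pics/w9.png

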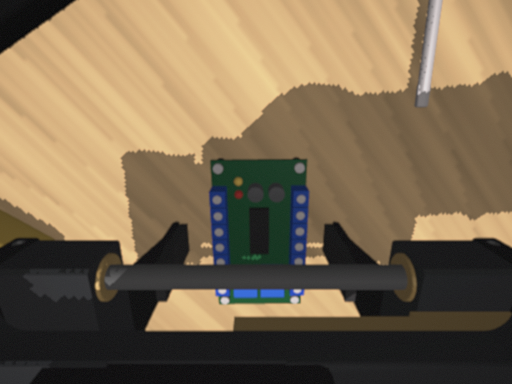

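The board lies between the fingers, blocks at u≈218 and u≈299. I'll lower 5 mm and grip.

Converted, 5 mm / 1000 = 0.005.

Emit:
move_arm(deltas=[[0,0,0.005,0,0,0],[0,0,0.005,0,0,0],[0,0,0.005,0,0,0]])

```text
t: 13.53
tool_pos: [514.5, 441.0, 72.8]
ee_rot: [-1.313, 2.853, 0.001]
wrist_force: [-0.2, -0.8, -0.2]
width: 86.9
finger_force: 0.0
```

Emit:
move_arm(deltas=[[0,0,0,0,0,0],[0,0,0,0,0,0],[0,0,0,0,0,0],[0,0,0,0,0,0],[0,0,0,0,0,0],[0,0,0,0,0,0],[0,0,0,0,0,0],[0,0,0,0,0,0]], jaw=45, grip_force=20)

```text
t: 14.2
tool_pos: [514.3, 440.9, 71.7]
ee_rot: [1.314, -2.854, -0.0]
wrist_force: [-0.3, 0.1, 0.4]
width: 55.6
finger_force: 20.0
```

Run:
```python
from h import *
s=observe();print(s["tool_pos"],s["width"],s["ee_rot"])
# board centre along tool x: seen in w9
C=cam("wrist",s);im=cv2.imread("pics/w9.png")[:,:,::-1]
p=px2w(C,[(212,159),(307,159)],12).mean(0);print("near edge",p)
a=np.radians(229.4);c=p-50*np.array([np.cos(a),np.sin(a)]);print("centre",c)
delta((s["tool_pos"][0],s["tool_pos"][1],260),229.4)
```

```text
[514.27389803 440.87650488  71.72410768] 55.590746375227496 [ 1.31355352e+00 -2.85374961e+00 -9.66405693e-05]
near edge [479.14679921 402.64093183]
centre [511.68551007 440.6044972 ]
delta [   0.     0.  -188.3] [ 0.    -0.     0.001] rows 4.5
```

Converted, 368 mm / 1000 = 0.368, -256 mm / 1000 = -0.256, -0.592 rad / 3.1416 = -0.1884.

Emit:
move_arm(deltas=[[0,0,-0.03,0,0,0],[0,0,-0.07,0,0,0],[0,0,-0.11,0,0,0],[0,0,-0.15,0,0,0],[0,0,-0.19,0,0,0],[0.028,-0.02,-0.19,0,0,-0.0191],[0.056,-0.04,-0.19,0,0,-0.0382],[0.084,-0.06,-0.19,0,0,-0.0573],[0.115,-0.08,-0.19,0,0,-0.0764],[0.145,-0.1,-0.19,0,0,-0.0955],[0.175,-0.12,-0.19,0,0,-0.1146],[0.205,-0.14,-0.19,0,0,-0.1337],[0.235,-0.16,-0.19,0,0,-0.1528],[0.265,-0.182,-0.19,0,0,-0.1719],[0.295,-0.205,-0.19,0,0,-0.1884],[0.325,-0.226,-0.19,0,0,-0.1884],[0.35,-0.244,-0.19,0,0,-0.1884],[0.368,-0.256,-0.19,0,0,-0.1884],[0.368,-0.256,-0.19,0,0,-0.1884],[0.368,-0.256,-0.19,0,0,-0.1884]])

```text
t: 15.87
tool_pos: [469.1, -6.3, 261.7]
ee_rot: [-2.086, 2.349, 0.0]
wrist_force: [-0.6, 0.3, -0.7]
width: 56.0
finger_force: 20.0
```

Run:
```python
from h import *
im,C,s=grab("wrist","w10.png");print(s["tool_pos"],s["width"],s["ee_rot"])
```

```text
[469.06667731  -6.27675241 261.7413511 ] 56.020177224479525 [-2.08594668e+00  2.34902239e+00  2.38437307e-04]
```

View pics/w10.png

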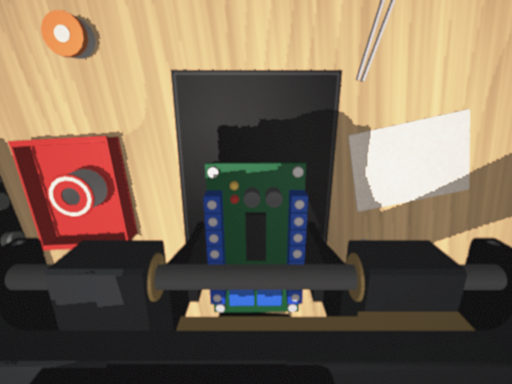

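The mat's -y edge corners are at (173,71) and (341,71), square with the board. The red reel stands in the tray at (75,192), and the flux pot lid is at (64,33).

Run:
```python
from h import *
s=observe();C=cam("wrist",s)
w=px2w(C,[(173,71),(341,71)],3);d=w[0]-w[1];yaw=np.arctan2(d[1],d[0]);print(w,np.hypot(*d),np.degrees(yaw))
print("mat c",w.mean(0)+120*np.array([-np.sin(yaw),np.cos(yaw)]))
e=px2w(C,[(206,164),(306,164)],200).mean(0)
print("tool az",R.from_rotvec(s["ee_rot"]).apply([1,0,0]),"board near edge",e, "flux",px2w(C,(62,33),26))
delta((469.3,-5,77),263.3)
```

```text
[[ 552.46622462 -131.96546951]
 [ 357.92932949 -108.98321861]] 195.88973281632715 -6.737594938428925
mat c [469.27646341  -1.30307827]
tool az [-1.16787200e-01 -9.93156937e-01 -2.17724660e-04] board near edge [464.38054375 -54.27981665] flux [[ 654.56241248 -179.01362579]]
delta [-4.000e-01  1.000e-01  1.848e+02] [-0.  0. -0.] rows 4.4
```

Converted, 186 mm / 1000 = 0.186, 183 mm / 1000 = 0.183.

Emit:
move_arm(deltas=[[0,0,0.04,0,0,0],[0,0,0.08,0,0,0],[0,0,0.12,0,0,0],[0,0,0.155,0,0,0],[0,0,0.175,0,0,0],[0,0,0.183,0,0,0],[0,0,0.186,0,0,0],[0,0,0.186,0,0,0],[0,0,0.186,0,0,0],[0,0,0.186,0,0,0]])

```text
t: 16.75
tool_pos: [470.7, -4.5, 77.0]
ee_rot: [-2.088, 2.343, -0.002]
wrist_force: [0.1, -0.2, -1.5]
width: 55.5
finger_force: 20.0
```

Converted, -150 mm / 1000 = -0.15, -110 mm / 1000 = -0.11.

Emit:
move_arm(deltas=[[0,0,0,0,0,0],[0,0,0,0,0,0],[0,0,0,0,0,0],[0,0,0,0,0,0],[0,0,-0.03,0,0,0],[0,0,-0.07,0,0,0],[0,0,-0.11,0,0,0],[0,0,-0.15,0,0,0],[0,0,-0.15,0,0,0],[0,0,-0.15,0,0,0]], jaw=87)

```text
t: 17.58
tool_pos: [470.5, -4.9, 228.4]
ee_rot: [-2.085, 2.342, -0.004]
wrist_force: [-1.0, 0.8, -2.4]
width: 86.9
finger_force: 0.0
```

Run:
```python
from h import *
im,C,s=grab("wrist","w11.png");print(s["tool_pos"],s["width"])
ds=look_for("wrist","board");print(ds)
boardfit(im,C,ds[0]["at"],15)
delta((645,-181,200),180)
```

```text
[470.46706158  -4.92774008 228.41754694] 86.90369498527077
[{'at': [257.6, 174.3], 'conf': 0.72}]
board [471.9  -4.6] [101.2  60.6] 83.61
delta [ 153.9 -195.5   24.9] [ 1.000e-03 -1.000e-03  1.454e+00] rows 11.6
```

Converted, -196 mm / 1000 = -0.196, 154 mm / 1000 = 0.154, 1.57 rad / 3.1416 = 0.4997.

Emit:
move_arm(deltas=[[0.154,-0.196,0.025,0,0,0.4997],[0.154,-0.196,0.025,0,0,0.4997],[0.154,-0.196,0.025,0,0,0.4997],[0.154,-0.196,0.025,0,0,0.4997],[0.154,-0.196,0.025,0,0,0.4997],[0.154,-0.196,0.025,0,0,0.4997],[0.154,-0.196,0.025,0,0,0.4997],[0.154,-0.196,0.025,0,0,0.4997],[0.154,-0.196,0.025,0,0,0.4997],[0.154,-0.196,0.025,0,0,0.4997],[0.154,-0.196,0.025,0,0,0.4997],[0.154,-0.196,0.025,0,0,0.4997],[0.154,-0.196,0.025,0,0,0.4997],[0.154,-0.196,0.025,0,0,0.4997],[0.154,-0.196,0.025,0,0,0.4997]])

```text
t: 18.93
tool_pos: [645.7, -180.8, 198.4]
ee_rot: [-0.178, -3.133, -0.0]
wrist_force: [-0.0, 0.6, -0.5]
width: 87.0
finger_force: 0.0
```

Run:
```python
from h import *
im,C,s=grab("wrist","w12.png");print(s["tool_pos"],s["q"].round(2))
ds=look_for("wrist","flux_pot");print(ds);a=ds[0]["at"]
print(px2w(C,a,20))
hsv=cv2.cvtColor(im,cv2.COLOR_RGB2HSV);print(hsv[int(a[1]),int(a[0])-15:int(a[0])+15:4].tolist())
w=ring(im,C,"white",a,26,12)
delta((654,-181,77),173.3)
```

```text
[ 645.66515694 -180.78370641  198.4373019 ] [-0.03  0.53  0.01 -0.   -1.05 -1.65]
[{'at': [256.4, 195.6], 'conf': 0.95}, {'at': [404.9, 46.0], 'conf': 0.28}]
[[ 655.37418705 -180.12474272]]
[[14, 154, 234], [14, 154, 234], [19, 53, 237], [23, 13, 238], [19, 15, 237], [21, 14, 237], [15, 107, 235], [15, 151, 234]]
white 156 px [256.7 197. ] enc [ 654.5 -179.9] 7.5 bbox [ 648.3535 -186.8756] [ 661.5229  -172.36409]
delta [ -8.3   0.7 122.4] [-0.    -0.002  0.003] rows 2.9
```

Converted, 125 mm / 1000 = 0.125, 122 mm / 1000 = 0.122.

Emit:
move_arm(deltas=[[-0.009,0.0015,0.04,0,0,0],[-0.009,0.0015,0.08,0,0,0],[-0.009,0.0015,0.11,0,0,0],[-0.009,0.0015,0.122,0,0,0],[-0.009,0.0015,0.125,0,0,0],[-0.009,0.0015,0.125,0,0,0],[-0.009,0.0015,0.125,0,0,0]])

```text
t: 19.62
tool_pos: [656.9, -180.6, 77.9]
ee_rot: [0.179, 3.133, -0.001]
wrist_force: [0.2, 0.5, 0.7]
width: 87.3
finger_force: 0.0
```

Emit:
move_arm(deltas=[[0,0,0,0,0,0],[0,0,0,0,0,0],[0,0,0,0,0,0],[0,0,0,0,0,0],[0,0,0,0,0,0],[0,0,0,0,0,0],[0,0,0,0,0,0],[0,0,0,0,0,0],[0,0,0,0,0,0]], jaw=34, grip_force=15)

```text
t: 20.37
tool_pos: [655.4, -180.4, 75.8]
ee_rot: [-0.181, -3.136, 0.0]
wrist_force: [-0.6, 0.3, 1.0]
width: 43.7
finger_force: 15.0
```

Run:
```python
from h import *
s=observe();print(s["tool_pos"],s["width"])
a=np.radians(-6.7);m=np.array([469.2,-4.3]);t=m+68*np.array([np.cos(a),np.sin(a)]);print(t)
delta((*t,180),173.3)
```

```text
[ 655.42853303 -180.38975168   75.75681505] 43.71543946198061
[536.73560417 -12.23361012]
delta [ 137.2  153.4 -104.2] [-0.    -0.     0.002] rows 5.5
```

Converted, 153 mm / 1000 = 0.153, 137 mm / 1000 = 0.137.

Emit:
move_arm(deltas=[[0,0,-0.04,0,0,0],[0,0,-0.08,0,0,0],[0,0,-0.104,0,0,0],[0.027,0.03,-0.104,0,0,0],[0.054,0.06,-0.104,0,0,0],[0.081,0.09,-0.104,0,0,0],[0.108,0.12,-0.104,0,0,0],[0.13,0.145,-0.104,0,0,0],[0.137,0.153,-0.104,0,0,0],[0.137,0.153,-0.104,0,0,0],[0.137,0.153,-0.104,0,0,0]])

```text
t: 21.28
tool_pos: [537.3, -12.3, 180.1]
ee_rot: [0.178, 3.136, 0.0]
wrist_force: [0.2, 0.4, -0.1]
width: 43.5
finger_force: 15.0
```

Converted, 101 mm / 1000 = 0.101, 100 mm / 1000 = 0.1.

Emit:
move_arm(deltas=[[0,0,0.035,0,0,0],[0,0,0.07,0,0,0],[0,0,0.092,0,0,0],[0,0,0.1,0,0,0],[0,0,0.101,0,0,0],[0,0,0.101,0,0,0],[0,0,0.101,0,0,0],[0,0,0.101,0,0,0]])

```text
t: 21.95
tool_pos: [537.8, -12.9, 79.5]
ee_rot: [0.182, 3.134, 0.001]
wrist_force: [0.5, -0.8, -1.2]
width: 43.3
finger_force: 15.0
```

Converted, -150 mm / 1000 = -0.15, -110 mm / 1000 = -0.11.

Emit:
move_arm(deltas=[[0,0,0,0,0,0],[0,0,0,0,0,0],[0,0,0,0,0,0],[0,0,0,0,0,0],[0,0,-0.03,0,0,0],[0,0,-0.07,0,0,0],[0,0,-0.11,0,0,0],[0,0,-0.15,0,0,0],[0,0,-0.15,0,0,0],[0,0,-0.15,0,0,0]], jaw=80)

```text
t: 22.78
tool_pos: [537.9, -12.3, 231.8]
ee_rot: [0.18, 3.13, 0.004]
wrist_force: [-0.9, -0.2, -1.1]
width: 79.7
finger_force: 0.0
```

Run:
```python
from h import *
im,C,s=grab("wrist","w13.png");print(s["tool_pos"])
ds=look_for("wrist","flux_pot");print(ds);a=ds[0]["at"]
ring(im,C,"white",a,29,12)
ds=look_for("wrist","board");boardfit(im,C,ds[0]["at"],15)
delta((655,200,230),180);delta((655,200,230),270)
```

```text
[537.93830099 -12.31082383 231.76736286]
[{'at': [252.9, 175.2], 'conf': 0.7}]
white 137 px [254.6 177.6] enc [537.3 -11.9] 7.6 bbox [530.4431  -19.33401] [543.6616    -4.612671]
board [472.6  -5.2] [101.3  60.3] 83.39
delta [-93.7 225.1  -3. ] [-0.    -0.003 -0.115] rows 5.8
delta [-93.7 225.1  -3. ] [ 0.002 -0.003 -1.686] rows 13.5
```

Converted, 225 mm / 1000 = 0.225, -94 mm / 1000 = -0.094, -1.686 rad / 3.1416 = -0.5367.

Emit:
move_arm(deltas=[[-0.094,0.225,-0.003,0,0,-0.5367],[-0.094,0.225,-0.003,0,0,-0.5367],[-0.094,0.225,-0.003,0,0,-0.5367],[-0.094,0.225,-0.003,0,0,-0.5367],[-0.094,0.225,-0.003,0,0,-0.5367],[-0.094,0.225,-0.003,0,0,-0.5367],[-0.094,0.225,-0.003,0,0,-0.5367],[-0.094,0.225,-0.003,0,0,-0.5367],[-0.094,0.225,-0.003,0,0,-0.5367],[-0.094,0.225,-0.003,0,0,-0.5367],[-0.094,0.225,-0.003,0,0,-0.5367],[-0.094,0.225,-0.003,0,0,-0.5367],[-0.094,0.225,-0.003,0,0,-0.5367],[-0.094,0.225,-0.003,0,0,-0.5367],[-0.094,0.225,-0.003,0,0,-0.5367],[-0.094,0.225,-0.003,0,0,-0.5367]], jaw=87)

```text
t: 24.27
tool_pos: [655.7, 199.8, 229.7]
ee_rot: [2.217, -2.221, -0.002]
wrist_force: [0.4, -0.2, -0.9]
width: 86.7
finger_force: 0.0
```

Run:
```python
from h import *
im,C,s=grab("wrist","w14.png");print(s["tool_pos"],s["ee_rot"],s["q"].round(2))
ds=look_for("wrist","tip_cleaner");print(ds,px2w(C,ds[0]["at"],25))
```

```text
[655.73710219 199.84243185 229.67876239] [ 2.21694447e+00 -2.22115696e+00 -1.69536471e-03] [ 0.53  0.53  0.09 -0.   -1.13 -0.53]
[{'at': [250.8, 180.7], 'conf': 0.96}] [[661.48569177 200.97185222]]
```

View pics/w14.png

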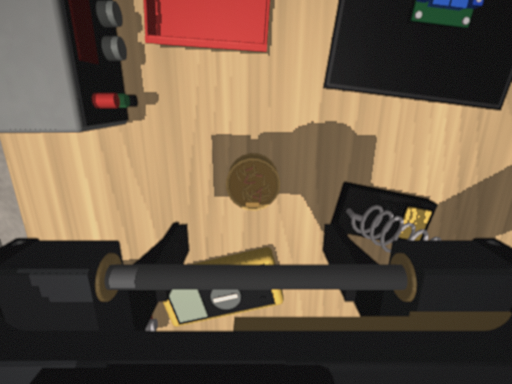

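The tip cleaner's top is centred at (253,184). The meter's near edge is at (275,247), the iron stand with its coil is at (380,220), and the bench box is at the left. I'll check clearances before choosing the grip direction.

Run:
```python
from h import *
C=cam("wrist",observe())
print("cleaner",px2w(C,[(253.3,183.7),(228,183),(278,183),(253,209)],32))
print("meter@30",px2w(C,[(275,247),(190,265)],30))
print("iron base@22",px2w(C,[(345,183),(437,206),(325,240)],22),"coil top@137",px2w(C,[(350,215),(437,240)],137))
print("box@100",px2w(C,[(83,131),(128,125)],100))
```

```text
cleaner [[659.1387411  202.82395132]
 [686.68879634 201.96601202]
 [632.22846547 202.09030478]
 [659.60057175 232.43247138]]
meter@30 [[633.81773937 281.54447703]
 [736.1033926  305.72010809]]
iron base@22 [[555.84767645 205.20035059]
 [446.61013848 233.19967433]
 [573.10982641 276.72881415]] coil top@137 [[588.56210688 195.4717436 ]
 [521.64812255 215.78263243]]
box@100 [[792.59689104 139.08628426]
 [756.52508983 134.53814204]]
```

Converted, 60 mm / 1000 = 0.06, -3 mm / 1000 = -0.003, 1.571 rad / 3.1416 = 0.5001.

Emit:
move_arm(deltas=[[-0.003,-0.003,0,0,0,0.5001],[-0.003,-0.003,0,0,0,0.5001],[-0.003,-0.003,0,0,0,0.5001],[-0.003,-0.003,0,0,0,0.5001],[-0.003,-0.003,0,0,0,0.5001],[-0.003,-0.003,0,0,0,0.5001],[-0.003,-0.003,0,0,0,0.5001],[-0.003,-0.003,0,0,0,0.5001],[-0.003,-0.003,0,0,0,0.5001],[-0.003,-0.003,0,0,0,0.5001],[-0.003,-0.003,0,0,0,0.5001],[-0.003,-0.003,0,0,0,0.5001],[-0.003,-0.003,0,0,0,0.5001],[-0.003,-0.003,0.06,0,0,0.5001],[-0.003,-0.003,0.06,0,0,0.5001],[-0.003,-0.003,0.06,0,0,0.5001]])

```text
t: 25.7
tool_pos: [656.4, 201.9, 165.8]
ee_rot: [-0.004, -3.131, 0.006]
wrist_force: [-0.6, -0.0, -1.5]
width: 87.1
finger_force: 0.0
```

Run:
```python
from h import *
im,C,s=grab("wrist","w15.png");print(s["tool_pos"],s["ee_rot"],s["q"].round(2))
ds=look_for("wrist","tip_cleaner");print(ds[0],px2w(C,ds[0]["at"],25))
delta((659,202.5,75),180)
```

```text
[656.39259084 201.87519066 165.80127913] [-0.00359035 -3.13117342  0.0063441 ] [ 0.53  0.59  0.02 -0.   -1.01 -2.1 ]
{'at': [256.7, 202.0], 'conf': 0.77} [[658.37404772 203.0620274 ]]
delta [ 0.3 -0.3 96.4] [-0.001 -0.001 -0.   ] rows 2.3
```

Emit:
move_arm(deltas=[[-0.001,0.001,0.035,0,0,0],[-0.001,0.001,0.07,0,0,0],[-0.001,0.001,0.088,0,0,0],[-0.001,0.001,0.092,0,0,0],[-0.001,0.001,0.092,0,0,0],[-0.001,0.001,0.092,0,0,0],[-0.001,0.001,0.092,0,0,0]])

```text
t: 26.38
tool_pos: [661.8, 204.8, 82.8]
ee_rot: [-0.001, 3.137, 0.003]
wrist_force: [0.2, 0.5, 0.5]
width: 87.5
finger_force: 0.0
```

Emit:
move_arm(deltas=[[0,0,0,0,0,0],[0,0,0,0,0,0],[0,0,0,0,0,0],[0,0,0,0,0,0],[0,0,0,0,0,0],[0,0,0,0,0,0],[0,0,0,0,0,0],[0,0,0,0,0,0]], jaw=50, grip_force=15)

```text
t: 27.05
tool_pos: [660.2, 204.0, 80.0]
ee_rot: [-0.0, -3.142, 0.0]
wrist_force: [-1.0, -0.7, 2.0]
width: 59.5
finger_force: 15.0
```

Run:
```python
from h import *
s=observe();print(s["tool_pos"],s["width"]);delta((487,155,230),270)
```

```text
[660.18573908 203.96766172  79.98670413] 59.525737993548205
delta [ 173.2  -49.  -150. ] [-0.    -0.    -1.571] rows 12.6
```

Converted, 173 mm / 1000 = 0.173, -150 mm / 1000 = -0.15, -1.571 rad / 3.1416 = -0.5001.

Emit:
move_arm(deltas=[[0,0,-0.04,0,0,0],[0,0,-0.08,0,0,0],[0,0,-0.12,0,0,0],[0,0,-0.15,0,0,0],[0.015,-0.005,-0.15,0,0,-0.0382],[0.03,-0.01,-0.15,0,0,-0.0764],[0.045,-0.015,-0.15,0,0,-0.1146],[0.06,-0.02,-0.15,0,0,-0.1528],[0.075,-0.024,-0.15,0,0,-0.191],[0.09,-0.028,-0.15,0,0,-0.2292],[0.105,-0.032,-0.15,0,0,-0.2674],[0.12,-0.036,-0.15,0,0,-0.3056],[0.135,-0.04,-0.15,0,0,-0.3438],[0.15,-0.044,-0.15,0,0,-0.382],[0.162,-0.047,-0.15,0,0,-0.4202],[0.173,-0.049,-0.15,0,0,-0.4584],[0.173,-0.049,-0.15,0,0,-0.5001],[0.173,-0.049,-0.15,0,0,-0.5001],[0.173,-0.049,-0.15,0,0,-0.5001]])

```text
t: 28.63
tool_pos: [487.1, 155.1, 229.6]
ee_rot: [-2.218, 2.225, 0.0]
wrist_force: [-0.1, 0.3, -1.9]
width: 59.2
finger_force: 15.0
```

Run:
```python
from h import *
im,C,s=grab("wrist","w16.png");print(s["tool_pos"],s["ee_rot"],s["width"])
delta((487,155,82),270)
```

```text
[487.07616687 155.11961467 229.60820802] [-2.21821979e+00  2.22459037e+00  3.04469375e-04] 59.15514121765377
delta [  0.2   0.2 147.6] [ 0.     0.    -0.003] rows 3.5
```

View pics/w16.png

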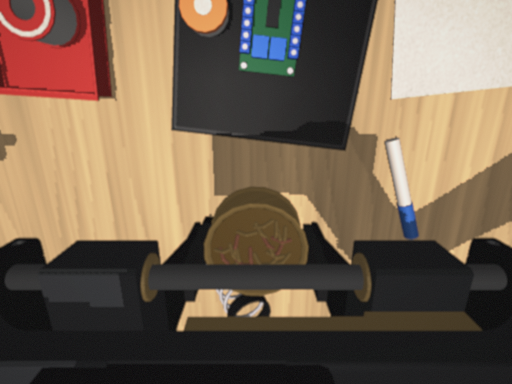

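The cleaner is held over the gap. The mat edge runs (173,129)–(345,149), and the coil top shows at (245,308).

Run:
```python
from h import *
C=cam("wrist",observe());print("coil near",px2w(C,[(250,295),(225,290)],137),"mat",px2w(C,[(173,129),(345,149)],3))
```

```text
coil near [[492.95679216 218.97439124]
 [512.63973953 214.19756131]] mat [[581.04857394 102.12733788]
 [385.39625539 125.38057442]]
```

Converted, 148.5 mm / 1000 = 0.1485, 148 mm / 1000 = 0.148.

Emit:
move_arm(deltas=[[0,0,0.035,0,0,0],[0,0,0.07,0,0,0],[0,0,0.105,0,0,0],[0,0,0.132,0,0,0],[0,0,0.145,0,0,0],[0,0,0.148,0,0,0],[0,0,0.1485,0,0,0],[0,0,0.1485,0,0,0],[0,0,0.1485,0,0,0]])

```text
t: 29.43
tool_pos: [488.1, 155.6, 82.2]
ee_rot: [-2.219, 2.22, -0.001]
wrist_force: [-0.1, -0.2, -0.9]
width: 59.2
finger_force: 15.0
```

Converted, -200 mm / 1000 = -0.2, -180 mm / 1000 = -0.18.

Emit:
move_arm(deltas=[[0,0,0,0,0,0],[0,0,0,0,0,0],[0,0,0,0,0,0],[0,0,0,0,0,0],[0,0,-0.03,0,0,0],[0,0,-0.07,0,0,0],[0,0,-0.11,0,0,0],[0,0,-0.15,0,0,0],[0.06,0,-0.18,0,0,0],[0.1,0,-0.2,0,0,0],[0.14,0,-0.2,0,0,0],[0.14,0,-0.2,0,0,0],[0.14,0,-0.2,0,0,0]], jaw=80)

```text
t: 30.52
tool_pos: [486.9, 11.8, 283.1]
ee_rot: [-2.215, 2.225, -0.003]
wrist_force: [-0.8, -0.0, 0.4]
width: 79.7
finger_force: 0.0
```

Run:
```python
from h import *
im,C,s=grab("wrist","w17.png");print(s["tool_pos"])
ds=look_for("wrist","tip_cleaner");print([(d["at"],round(d["conf"],2),px2w(C,d["at"],25)) for d in ds])
a=get_image("scene");cv2.imwrite("pics/s1.png",cv2.resize(a[80:340,60:420,::-1],(800,578),interpolation=cv2.INTER_CUBIC))
```

```text
[486.87789325  11.77816912 283.06672608]
[([252.0, 252.3], 0.94, array([[494.38351963, 134.68464316]]))]
```

View pics/s1.png

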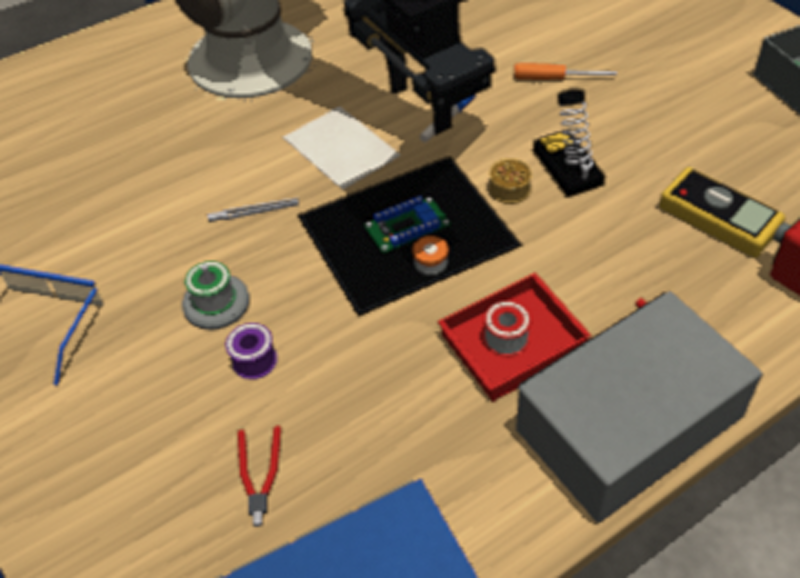

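The scene crop shows:
- green reel on the stand at (210,290)
- red reel in the tray at (507,325)
- board mid-mat, with the flux pot behind it at (431,253)
- tip cleaner on the bench at (510,180), between mat and iron stand

I'll do one numeric check of the cleaner.

Run:
```python
from h import *
a=np.radians(-6.7);Rm=np.array([[np.cos(a),np.sin(a)],[-np.sin(a),np.cos(a)]]);m=np.array([469.2,-4.3])
for n in("scene","top"):
    im,C,s=grab(n)
    for k,z in(("tip_cleaner",20),("flux_pot",20),("board",18),("red_reel",25),("green_reel",35)):
        for d in look_for(n,k)[:2]:
            if d["conf"]>.4:
                w=px2w(C,d["at"],z)[0];print(n,k,w.round(),"mat",(Rm@(w-m)).round())
s=observe();print(s["t"],s["dq"].round(3))
```

```text
scene tip_cleaner [493. 149.] mat [  6. 155.]
scene flux_pot [536.  -9.] mat [67.  3.]
scene board [459. -11.] mat [-9. -8.]
scene red_reel [ 544. -263.] mat [ 104. -248.]
scene red_reel [688.  -8.] mat [218.  22.]
scene green_reel [ 421. -280.] mat [ -15. -280.]
top board [703. -12.] mat [233.  19.]
top board [470. -36.] mat [  5. -32.]
top red_reel [ 536. -261.] mat [  96. -247.]
top red_reel [689. -10.] mat [219.  20.]
top green_reel [ 429. -270.] mat [  -9. -269.]
31.2667 [-0.004 -0.002  0.    -0.     0.    -0.001]
```

```bash
python3 -c "
from cell import *
print(close_job())"
```

```text
the job is handed in; nothing more can be done
None
```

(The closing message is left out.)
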